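# Show the U-joint bearing cup to the inspection camera

### The arm

A 6-joint arm with a two-finger parallel gripper is mounted at the origin on the work surface. World frame = base frame: x ahead of the robot, y to its left, z up, the work surface at z = 0. Lengths are in mm, angles in rad, forces in N, time in s.
With the tool pointing down it reaches from about 350 to 875 mm from the base axis. Payload 4.2 kg.
Tool frame: the origin (TCP) lies on the centre line of the jaws, within the pads' length; the fingertips stand 19 mm ahead of it and the grasp point (between the pads) is the TCP (bot.tip_reach is the z of the fingertips in the tool frame, in mm); z points along the fingers, y is the line along which they close (so a half turn about z gives the same grasp; the last joint's range is limited). The gripper opens to 85 mm and grips with 20 to 120 N. Pads are 22 mm wide; open, the fingers measure 114 mm over their backs; the gripper's body (76 mm by 85 mm) begins 54 mm behind the grasp point. The pads swing forward as they close: fully open they stand 13 mm farther back than shut.
Start: joints at [1.578, 0.385, 0.008, 0, -1.194, -0.259], TCP at [155.686, 605.278, 250.312] pointing down, gripper open.
Joint ranges: [-3.14, 3.14], [-1.21, 2.06], [-1.07, 1.41], [-3.16, 2.05], [-2.99, -0.16], [-3.1, 3.1]. Speed limits (rad/s): [2.79, 2.79, 3.14, 3.14, 3.14, 3.14].

### API

Orientations are given as a unit quaternion [x, y, z, w].
In Python, from cell import bot gives the robot as it stands.
- The arm moves only by the tool servo_tool, never from a script. Its argument "rows" is a list of rows, each a list of 7 numbers: the closure, from 0 (fully open) to 1 (shut), then the shift along the tool's x, y, z in m, then the turn, a rotation vector about the tool's x, y, z in rad. A call has 1 to 8 rows; each row is the pose to reach, as a shift and turn from the pose commanded when the call began, along the tool's axes at that moment; what a row does not reach only later rows make up. A row lasts 1/10 s, in which the tool goes at most 50 mm and 8.59 degrees, less where a joint would pass 70% of its speed; a pose out of reach is approached as far as the arm can. A call with a gripper value outside its range is refused whole. The fingers move at their own pace and stop on an object; "newtons" is the grip in N (left out, the last holds). Time passes only in rows, so rows that repeat a pose let the fingers close. It gives the time, the measured TCP pose, the force, the opening and the grip force at its end, in the units of the state.
- bot.observe(): the state, without advancing time (a new reading comes with each control period).
- bot.get_image(name): name is "scene" or "top"; returns a dict with "pixels" (480x640x3 uint8, red, green, blue), "intrinsics" (3x3 intrinsics, pixels), "rvec" (rotation vector, rad) and "tvec" (3), from world to camera coordinates, as OpenCV has them. Camera axes: x right, y down, z forward; pixel columns grow to the right and rows downward; lengths in mm; the calibration is good to about 2 mm. A picture is of the moment at which its call begins. There is no depth.
- bot.job_done(): hands the job in; it is judged then, once.
The state is a dict: "time": time; "q": joint angles; "joint_vel": joint speeds; "effort": joint torques, N m; "eef_pos": TCP position; "tcp_rot": TCP orientation; "contact_force": force on the tool from outside, world axes, zero at the start; "wrist_torque": the same for the moment, N m; "opening": opening from 0.0 (shut) to 1.0 (fully open); "grasp_force": force on a finger pad.
Only numpy, scipy, OpenCV 4.12 (cv2) and the standard library are available. Lean on these libraries where they do the work, as an engineer would, in place of code of your own. Each camera call takes 0.05 s, during which the arm holds its last target. There are 200 camera calls.

### The job

Draw the bearing cup that is still on the U-joint cross straight off its trunnion without forcing it, and hold it up to the bench inspection camera so that we can check the needle rollers: open mouth squarely facing the lens, centred on the line of sight, about 80 mm in front of the glass. Carry it level or with the mouth up, never mouth down, or the needles fall out, and do not drop it or knock the camera or the other things on the bench. Finish while holding the cup still in the air there; do not put it down or let go.

Things in the scene. Friction and masses are not known exactly. Their poses are not given: they have to be found in the camera images.
- cup_center (a point): Centre of the steel bearing cup to be shown: a round cup 35 mm in diameter, 28 mm long, lying with its axis level on the cross trunnion that points roughly towards the robot; grip it from above across its diameter. The point is on the axis, 14 mm from either end. x runs along the axis from the closed end to the open mouth (on the cross: towards the middle of the yoke); z is up.
- cup_mouth (a point): Centre of the open mouth of the same cup, on its axis, 14 mm from cup_center; axes as for cup_center (x points out of the mouth).
- cup: The same bearing cup (origin and axes as cup_center), 0.12 to 0.18 kg. Bore 25 mm wide, 23 mm deep. It sits with 1.5 mm radial play on a 22 mm thick trunnion that reaches 18 to 23 mm into it, held by light friction only, so it must be drawn off level along the axis, closed end first, by at least 25 mm before it is moved any other way.
- yoke: Dark forged flange yoke, fixed, standing on its flange (152 mm diameter). Two ears at +y and -y, 39.5 to 65 mm from the middle, 53 mm wide, 112 mm high, hold the cross. The free arms of the cross lie along x, 85 mm above the bench: 22 mm trunnions ending 59 mm from the middle. The -x arm (roughly towards the robot) carries the cup, the +x arm is bare. Origin: centre of the flange's underside.
- lens (a point): Centre of the front glass of the inspection camera, a level grey and black barrel (front ring 54 mm in diameter) on a post. The camera looks level along this point's -x axis, roughly towards the robot; z is up. The height of the barrel above the bench differs (about 175 to 235 mm).
- camera: The whole inspection camera on its stand, fixed: grey foot 150 x 110 x 16 mm, upright post 20 mm in diameter and 291 mm high, 65 mm behind the origin (+x), with clamp and barrel on it; the front glass is 30 mm ahead of the origin (-x). Origin: on the bench, under the barrel.
- cup_done: A second bearing cup of the same size, already checked, standing on the bench mouth up (28 mm high); leave it alone. Origin: centre of its underside.
- hammer: A hammer lying flat on the bench; leave it alone. 260 mm long along its x axis, 26 mm high, the steel head (78 mm wide) at its +x end. Origin: underneath, half-way along.
- dish: A shallow round metal parts dish, 94 mm wide, 22 mm high, with snap rings in it; leave it alone. Origin: centre of its underside.
- tin: A closed flat grease tin, 69 mm in diameter, 46 mm high; leave it alone. Origin: centre of its underside.
Not all that is in view belongs to the job. What is shaped like the cup but blue or turquoise is not meant.

How it is judged:
By the outcome, as a careful person would: the job done as asked, in the order asked, and still so for the second after the job is handed in, while the arm keeps its last pose, push and grip.
It also fails if it takes over 51 s, if anything falls off the work surface, if the arm or the gripper's body presses on something with over 40 N, if the wrist force passes 120 N, or if a joint passes its speed limit or range.

## Working session

There is one attempt and no reset: what is moved stays moved. The work goes in short steps, Python scripts to look and compute and a tool call to move; the robot and the scene stay as the last step left them, time stands still between calls to the robot, and variables do not carry over. Pictures are saved under pics/ and viewed, at most 10 in all, crops included, and the job is handed in when it is done.

Besides the shell and the picture viewer there is one more tool, called after "Emit:" as name(argument=value, ...), one argument or row to a line, values as JSON. servo_tool: Moves the arm, as the interface text tells. Its arguments: {"type":"object","properties":{"rows":{"type":"array"},"newtons":{"type":"number"}},"required":["rows"]}

```bash
mkdir -p pics; ls; python3 - <<'E'
from cell import bot
import cv2,numpy as np
print(bot.observe())
for n in("scene","top"):
    im=bot.get_image(n); cv2.imwrite(f"pics/{n}0.png",im["pixels"][:,:,::-1]); np.savez(f"{n}0.npz",**im)
    R=cv2.Rodrigues(np.array(im["rvec"],float))[0]; print(n,im["intrinsics"],"C",-R.T@np.ravel(im["tvec"]),R)
E
```

```text
pics
{'time': 0.0, 'q': array([ 1.57761023e+00,  3.85555837e-01,  6.63427238e-03, -4.86397279e-04,
       -1.19400683e+00, -2.58610953e-01]), 'joint_vel': array([0.0007957 , 0.00011861, 0.00075159, 0.00034076, 0.0018658 ,
       0.0007478 ]), 'effort': array([-8.01181213e-04, -3.92281616e+01,  1.88405246e+01,  4.18590143e+00,
       -4.53331304e-03, -6.83999801e-06]), 'eef_pos': array([155.55669828, 604.77460326, 249.2271522 ]), 'tcp_rot': array([ 9.92073384e-01, -1.25655134e-01, -8.29940121e-05,  1.08657199e-03]), 'contact_force': array([0.32481685, 0.24544441, 0.1163488 ]), 'wrist_torque': array([ 0.00570288, -0.01546896, -0.00222292]), 'grasp_force': 0.0, 'opening': 1.0019191790526467}
scene [[512.40742014   0.         307.70772687]
 [  0.         512.40742014 246.99111241]
 [  0.           0.           1.        ]] C [812.17849992 420.36381632 823.48046246] [[-0.85808456  0.51350381 -0.00217529]
 [ 0.41820137  0.69635975 -0.5832587 ]
 [-0.29799078 -0.50139499 -0.81228354]]
top [[446.62513055   0.         313.91786003]
 [  0.         446.62513055 242.32116172]
 [  0.           0.           1.        ]] C [453.36402158 -10.71107806 823.09108347] [[-0.00224245 -0.99977136 -0.02126516]
 [-0.98318346  0.00608743 -0.1825191 ]
 [ 0.18260682  0.02049826 -0.98297231]]
```

View pics/scene0.png

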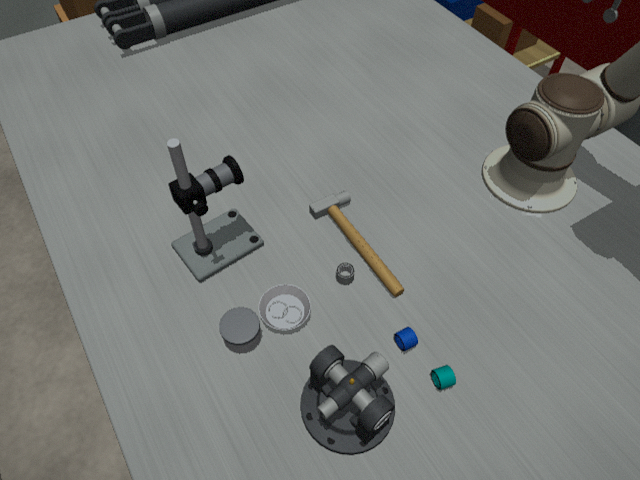

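View pics/top0.png

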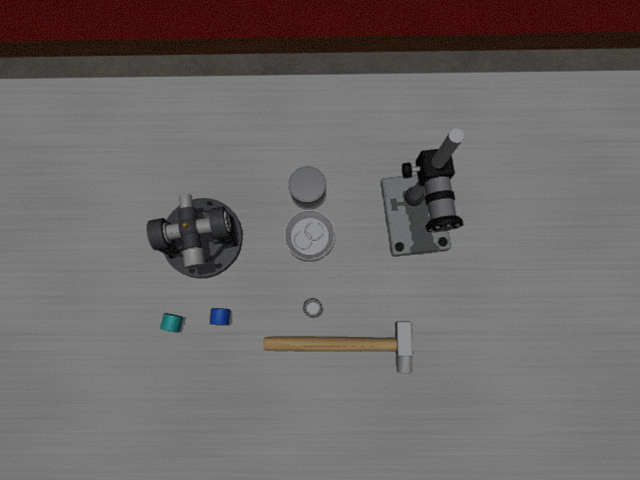

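The scene view shows the yoke at (348,405) with the cup at about (374,364), and the inspection camera with its barrel end at (233,170). In the top view the yoke is at (202,237), the cup at about (192,255) and the lens ring at about (445,224). I'll enlarge both for exact pixels.

```bash
python3 - <<'E'
import cv2,numpy as np
a=cv2.imread("pics/scene0.png");b=cv2.imread("pics/top0.png")
def crop(im,x,y,w,h):
    c=cv2.resize(im[y:y+h,x:x+w],(400,300),interpolation=cv2.INTER_CUBIC)
    c=np.clip(c.astype(float)*1.4,0,255).astype(np.uint8)
    for k in range(0,w,20): cv2.line(c,(k*400//w,0),(k*400//w,5),(0,0,255),1); cv2.putText(c,str(x+k),(k*400//w,15),0,.33,(0,0,255),1)
    for k in range(0,h,10): cv2.line(c,(0,k*300//h),(5,k*300//h),(0,0,255),1); cv2.putText(c,str(y+k),(6,k*300//h+4),0,.33,(0,0,255),1)
    return c
m=np.vstack([np.hstack([crop(a,290,340,120,90),crop(b,140,185,120,90)]),np.hstack([crop(a,160,135,120,90),crop(b,370,120,120,90+0)])])
m[300:,400:]=crop(b,360,120,160,120)
cv2.imwrite("pics/m1.png",m)
E
```

```text
(no output)
```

View pics/m1.png

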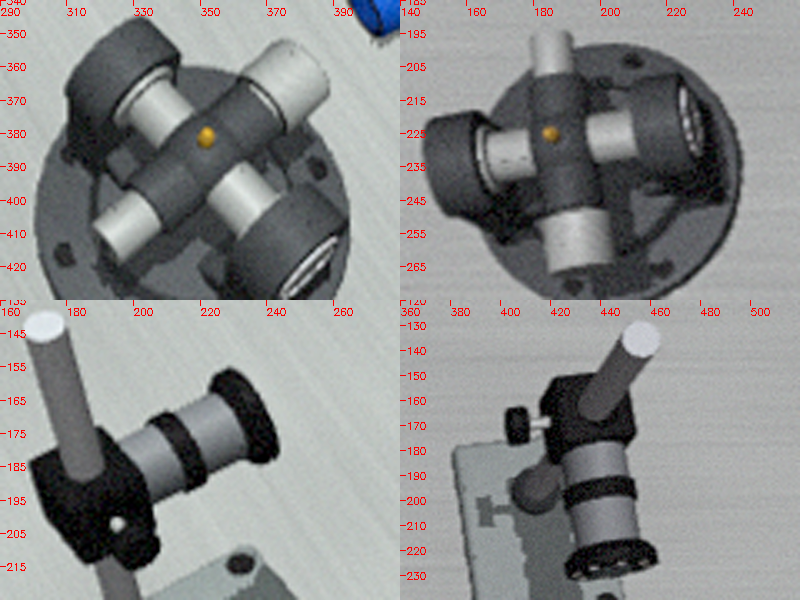

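The mosaic shows the cup as a light cylinder, at scene about (375,365) and top about (194,257). The bare trunnion tip is at top (186,193). The barrel runs towards the front ring, at scene about (236,170) and top about (445,224). Next I fit silhouette edges and intersect their bisector planes.

```bash
cat >g.py <<'E'
import cv2,numpy as np
class Cam:
    def __init__(s,f):
        d=np.load(f); s.K=d["intrinsics"]; s.R=cv2.Rodrigues(d["rvec"].astype(float))[0]; s.C=-s.R.T@d["tvec"].ravel()
        s.g=cv2.GaussianBlur(cv2.cvtColor(d["pixels"],cv2.COLOR_RGB2GRAY),(0,0),.8).astype(np.float32)
    def ray(s,p):
        v=s.R.T@np.linalg.solve(s.K,[p[0],p[1],1.]); return v/np.linalg.norm(v)
    def onz(s,p,z): v=s.ray(p); return s.C+v*(z-s.C[2])/v[2]
    def onplane(s,p,q,n): v=s.ray(p); return s.C+v*((q-s.C)@n)/(v@n)
    def pix(s,P): q=s.K@s.R@(np.asarray(P)-s.C); return q[:2]/q[2]
    def edge(s,a,b,w=3):
        a,b=np.array(a,float),np.array(b,float); d=(b-a)/np.linalg.norm(b-a); n=np.array([-d[1],d[0]]); t=np.arange(-w,w+.01,.25)
        pts=[]
        for u in np.linspace(.1,.9,25):
            L=a+(b-a)*u+t[:,None]*n; v=cv2.remap(s.g,L[:,0].astype(np.float32),L[:,1].astype(np.float32),cv2.INTER_LINEAR).ravel()
            pts.append(L[np.argmax(abs(np.gradient(v)))])
        l=cv2.fitLine(np.array(pts,np.float32),cv2.DIST_HUBER,0,.01,.01).ravel()
        res=np.abs((np.array(pts)-l[2:])@[-l[1],l[0]])
        return l[2:]-20*l[:2],l[2:]+20*l[:2],np.median(res)
    def axisplane(s,e1,e2):
        ns=[]
        for e in(e1,e2):
            p,q,r=s.edge(*e); n=np.cross(s.ray(p),s.ray(q)); ns.append(n/np.linalg.norm(n)); print(" edge",p.round(1),q.round(1),"res",round(float(r),2))
        if ns[0]@ns[1]<0: ns[1]=-ns[1]
        n=ns[0]+ns[1]; print(" halfangle",np.arccos(ns[0]@ns[1])/2); return n/np.linalg.norm(n)
def line(c1,n1,c2,n2,near):
    d=np.cross(n1,n2); d/=np.linalg.norm(d); d*=np.sign(d[0])
    P=np.linalg.solve([n1,n2,d],[n1@c1.C,n2@c2.C,d@near]); return P,d
S,T=Cam("scene0.npz"),Cam("top0.npz")
def A(x,y):return (x/3.3333+290,y/3.3333+340)
def B(x,y):return ((x-400)/3.3333+140,y/3.3333+185)
def C(x,y):return (x/3.3333+160,(y-300)/3.3333+135)
def D(x,y):return ((x-400)/2.5+360,(y-300)/2.5+120)
E
python3 - <<'E'
from g import *
np.set_printoptions(precision=2,suppress=True)
print("CUP")
ns=S.axisplane((A(240,72),A(283,38)),(A(288,125),A(328,92)))
nt=T.axisplane((B(543,212),B(549,272)),(B(610,208),B(615,263)))
near=T.onz((194,257),85); P,d=line(S,ns,T,nt,near); print("near",near,"axis",P,d)
for z in(83.5,85):
    for nm,c,n in(("S",S,ns),("T",T,nt)):
        h=np.cross(n,[0,0,1]);h/=np.linalg.norm(h);h*=np.sign(h[0]); q=np.linalg.solve([n,[0,0,1],h],[n@c.C,z,h@near]); print(nm,z,q,h,np.degrees(np.arctan2(h[1],h[0])))
print("bare")
nb=T.axisplane((B(531,32),B(533,72)),(B(575,30),B(573,72)))
print("tips top cam: bare",T.onz(B(553,29),85+11),"nipple",T.onz(B(551,133),105),S.onz(A(206,137),105))
fl=[T.onz(B(*p),12) for p in((740,160),)]
print("cup closed end corners",T.onz(B(549,273),85),T.onz(B(614,264),85),"mouth",T.onz(B(543,211),85),T.onz(B(610,208),85))
print("scene: mouth",S.onz(A(240,72),85),S.onz(A(286,127),85),"closed",S.onz(A(285,38),85),S.onz(A(330,92),85))
print("LENS")
ls=S.axisplane((C(120,435),C(160,415)),(C(155,503),C(185,490)))
ls2=S.axisplane((C(178,407),C(212,391)),(C(208,480),C(245,461)))
lt=T.axisplane((D(563,447),D(567,482)),(D(624,445),D(630,480)))
lt2=T.axisplane((D(568,503),D(572,540)),(D(632,500),D(637,538)))
near=T.onz((445,224),200)
for a in(ls,ls2):
  for b in(lt,lt2):
    P,d=line(S,a,T,b,near); print("axis",P,d)
E
```

```text
CUP
 edge [351.7 369.1] [382.1 343.2] res 0.18
 edge [367.3 384.8] [399.5 361. ] res 0.34
 halfangle 0.040118644940212896
 edge [178.8 238.9] [187.6 277.9] res 0.21
 edge [200.1 236.5] [204.9 276.2] res 0.41
 halfangle 0.052996633594418065
near [566.63 206.33  85.  ] axis [565.88 207.13  88.54] [0.97 0.17 0.17]
S 83.5 [566.68 205.99  83.5 ] [ 0.99  0.13 -0.  ] 7.360510664769176
T 83.5 [566.16 208.52  83.5 ] [ 0.98  0.21 -0.  ] 12.319006237954522
S 85 [566.63 206.36  85.  ] [ 0.99  0.13 -0.  ] 7.360510664769176
T 85 [566.24 208.14  85.  ] [ 0.98  0.21 -0.  ] 12.319006237954522
bare
 edge [174.  181.7] [185.3 220.1] res 0.78
 edge [188.  220.1] [193.7 180.5] res 0.19
 halfangle 0.20684243629208318
tips top cam: bare [673.91 222.08  96.  ] nipple [617.46 217.49 105.  ] [616.85 215.68 105.  ]
cup closed end corners [549.95 221.21  85.  ] [554.35 188.57  85.  ] mouth [581.58 225.87  85.  ] [582.92 191.83  85.  ]
scene: mouth [580.86 192.29  85.  ] [577.99 224.59  85.  ] closed [553.47 189.19  85.  ] [551.21 221.33  85.  ]
LENS
 edge [185.8 184.5] [217.7 160.4] res 0.16
 edge [192.4 201.6] [229.  185.5] res 0.21
 halfangle 0.11829375807674336
 edge [201.  174.2] [235.8 154.6] res 0.13
 edge [209.9 193.7] [245.5 175.5] res 0.01
 halfangle 0.030170347038755502
 edge [420.8 165.7] [431.1 204.3] res 0.38
 edge [447.5 165.3] [454.  204.8] res 0.22
 halfangle 0.051272607722340525
 edge [420.6 188.9] [433.9 226.6] res 0.18
 edge [451.  188.9] [458.6 228.2] res 0.15
 halfangle 0.07604072224151891
axis [ 594.84 -194.28  175.85] [ 0.99  0.14 -0.04]
axis [ 597.26 -191.2   178.84] [0.97 0.22 0.06]
axis [ 597.51 -195.69  170.14] [0.99 0.16 0.04]
axis [ 600.17 -192.34  173.47] [0.96 0.24 0.13]
```

```bash
python3 - <<'E'
from g import *
np.set_printoptions(precision=2,suppress=True)
yaw=lambda v:round(float(np.degrees(np.arctan2(v[1],v[0]))),2)
def tri(p,q):
    a,b=S.ray(p),T.ray(q); k=np.linalg.lstsq(np.c_[a,-b],T.C-S.C,rcond=None)[0]; u,v=S.C+a*k[0],T.C+b*k[1]; return (u+v)/2,np.linalg.norm(u-v)
def dark(c,box,th):
    x,y,w,h=box; m=(c.g[y:y+h,x:x+w]<th).astype(np.uint8); n,l,st,ce=cv2.connectedComponentsWithStats(m)
    return [(ce[i]+[x,y],st[i][:4]+[x,y,0,0],st[i][4]) for i in range(1,n) if st[i][4]>25]
for th in(45,60):
    for nm,c,box in(("S",S,(160,135,90,80)),("T",T,(415,145,55,95))):
        print(th,nm,*[f"{a.round(1)}{b}{n}" for a,b,n in dark(c,box,th)])
print("foot S edges")
for a,b in(((205,274),(257,243)),((180,239),(230,211)),((176,248),(196,276)),((240,214),(261,238))):
    p,q,r=S.edge(a,b,4); P,Q=S.onz(p,16),S.onz(q,16); print(p,q,round(float(r),2),P,yaw(P-Q))
for a,b in(((384,185),(391,248)),((396,255),(445,249))):
    p,q,r=T.edge(a,b,4); P,Q=T.onz(p,16),T.onz(q,16); print("T",p,q,round(float(r),2),P,yaw(P-Q))
print("arms: bright masks")
for nm,c,box in(("S",S,(290,340,120,90)),("T",T,(140,185,120,90))):
    x,y,w,h=box; m=(c.g[y:y+h,x:x+w]>(105)).astype(np.uint8); n,l,st,ce=cv2.connectedComponentsWithStats(m)
    print(nm,[((ce[i]+[x,y]).round(1).tolist(),(st[i][:4]+[x,y,0,0]).tolist(),int(st[i][4])) for i in range(1,n) if st[i][4]>60])
E
```

```text
45 S [234.  169.5][223 156  20  28]258 [193.9 194.2][169 169  61  46]1078
45 T [432.4 175.7][415 150  39  57]1079 [442.9 222.9][426 215  37  17]415
60 S [202.4 188.9][169 156  75  59]1498
60 T [435.5 185.5][415 145  48  88]2156
foot S edges
[215.38 269.87] [249.72 249.37] 0.25 [ 692.01 -122.02   16.  ] 6.62
[183.68 234.5 ] [218.73 215.23] 0.14 [ 710.45 -230.32   16.  ] 6.37
[172.07 247.38] [195.77 279.6 ] 0.11 [ 742.05 -212.78   16.  ] -83.96
[238.54 209.82] [261.39 242.65] 0.62 [ 589.24 -231.37   16.  ] -89.34
T [381.93 197.01] [387.77 236.58] 0.28 [ 688.57 -121.1    16.  ] 6.38
T [403.57 255.29] [443.34 251.01] 0.26 [ 578.27 -157.1    16.  ] 95.9
arms: bright masks
S [([353.4, 371.9], [290, 340, 120, 90], 4488), ([337.5, 371.6], [329, 363, 18, 18], 183), ([362.6, 398.4], [354, 390, 19, 19], 198), ([328.0, 406.4], [319, 399, 18, 17], 180)]
T [([201.3, 221.5], [140, 185, 120, 90], 5134), ([202.9, 224.7], [197, 220, 13, 10], 111), ([172.3, 229.9], [166, 225, 13, 11], 105), ([191.1, 256.2], [185, 248, 14, 17], 195)]
```

```bash
python3 - <<'E'
from g import *
np.set_printoptions(precision=2,suppress=True)
yaw=lambda v:round(float(np.degrees(np.arctan2(v[1],v[0]))),2)
def tri(p,q):
    a,b=S.ray(p),T.ray(q); k=np.linalg.lstsq(np.c_[a,-b],T.C-S.C,rcond=None)[0]; u,v=S.C+a*k[0],T.C+b*k[1]; return (u+v)/2,np.linalg.norm(u-v)
for t in((444.3,223.3),(442.9,222.9),(444.8,223.5)): print("ring",tri((233.6,169.7),t))
P,_=tri((233.6,169.7),(444.3,223.3))
print("ring corners on z",T.onz(D(566,572),P[2]),T.onz(D(657,557),P[2]),"front low",T.onz(D(605,579),P[2]-27))
print("barrel mid S/T rear", tri(((C(120,435)[0]+C(155,503)[0])/2,(C(120,435)[1]+C(155,503)[1])/2),D(593.5,446)))
for c,a,b in((S,(337.5,371.6),(362.6,398.4)),(T,(202.9,224.7),(172.3,229.9))):
    u,v=c.onz(a,91),c.onz(b,91); print("yarm",u,v,yaw(v-u)-90,"mid",(u+v)/2)
# flange: outline by ellipse of bench-edge points, top cam
g=T.g; m=((g>105)*255).astype(np.uint8)
pts=[]
c0=T.pix([615,215,0])
for th in np.radians(np.arange(0,360,4)):
    r=np.arange(70,25,-.25); xy=c0+r[:,None]*[np.cos(th),np.sin(th)]
    v=cv2.remap(g,xy[:,0].astype(np.float32),xy[:,1].astype(np.float32),1).ravel(); k=np.argmax(v<100)
    q=T.onz(xy[k],10)[:2]; pts.append(q)
pts=np.array(pts)
ok=np.ones(len(pts),bool)
for _ in range(12):
    A_=np.c_[2*pts[ok],np.ones(ok.sum())]; s=np.linalg.lstsq(A_,(pts[ok]**2).sum(1),rcond=None)[0]; R=np.sqrt(s[2]+s[0]**2+s[1]**2)
    e=abs(np.hypot(*(pts-s[:2]).T)-R); ok=e<max(1.5,np.median(e)*1.5)
print("flange",s[:2],R,ok.sum())
E
```

```text
ring (array([ 600.51, -189.46,  175.53]), np.float64(1.3505606387626987))
ring (array([ 600.96, -187.14,  177.62]), np.float64(0.5773587665428115))
ring (array([ 600.31, -190.34,  174.7 ]), np.float64(1.5622804258141745))
ring corners on z [ 592.92 -163.23  175.53] [ 601.61 -217.12  175.53] front low [ 594.19 -193.18  148.53]
barrel mid S/T rear (array([ 666.64, -180.34,  181.1 ]), np.float64(4.590996958363086))
yarm [623.21 188.4   91.  ] [614.09 241.4   91.  ] 9.760000000000005 mid [618.65 214.9   91.  ]
yarm [620.8  192.04  91.  ] [612.17 243.59  91.  ] 9.5 mid [616.48 217.81  91.  ]
flange [615.5  215.56] 76.95062441036215 70
```

```bash
cat >mv.py <<'E'
import sys,numpy as np
from scipy.spatial.transform import Rotation as Ro
from cell import bot
np.set_printoptions(precision=4,suppress=True)
def state(): 
    o=bot.observe(); print("t",o["time"],"p",o["eef_pos"],"F",o["contact_force"],"open",o["opening"],"g",o["grasp_force"],"q",o["q"]); return o
def need(p,yaw):
    o=state(); R=Ro.from_quat(o["tcp_rot"]); y=np.radians(yaw); c,s=np.cos(y),np.sin(y)
    G=Ro.from_matrix(np.array([[c,s,0],[s,-c,0],[0,0,-1.]]))
    print("shift m",R.inv().apply(np.array(p)-o["eef_pos"])/1000,"turn",(R.inv()*G).as_rotvec())
E
python3 - <<'E'
from g import *
from mv import *
def tri(p,q):
    a,b=S.ray(p),T.ray(q); k=np.linalg.lstsq(np.c_[a,-b],T.C-S.C,rcond=None)[0]; u,v=S.C+a*k[0],T.C+b*k[1]; return (u+v)/2,np.linalg.norm(u-v)
P,e=tri(C(45,327),D(641,338)); print("post top",P,e, S.onz(C(45,327),291),T.onz(D(641,338),291))
for L in([597,-190.2],[596,-189]): v=P[:2]-L; print(np.hypot(*v),np.degrees(np.arctan2(v[1],v[0])))
need([564.5,207,190],8.7); need([564.5,207,84],8.7)
E
```

```text
post top [ 689.9734 -180.5936  287.2064] 0.032003949829006145 [ 690.8288 -176.3251  291.    ] [ 688.3125 -179.4024  291.    ]
93.46832831652401 5.899082351395429
94.34860818768237 5.11176978867539
t 0.1 p [155.5983 604.8192 249.3514] F [0.4492 0.468  0.5565] open 0.9964990755847747 g 0.0 q [ 1.5776  0.3854  0.0068 -0.0004 -1.194  -0.2586]
shift m [0.4952 0.2832 0.0599] turn [ 0.0019  0.0003 -0.4038]
t 0.1 p [155.5983 604.8192 249.3514] F [0.4492 0.468  0.5565] open 0.9964990755847747 g 0.0 q [ 1.5776  0.3854  0.0068 -0.0004 -1.194  -0.2586]
shift m [0.4952 0.283  0.1659] turn [ 0.0019  0.0003 -0.4038]
```

Emit:
servo_tool(
  rows=[
    [0, 0.03, 0.018, 0, 0, 0, -0.04],
    [0, 0.07, 0.04, 0, 0, 0, -0.1],
    [0, 0.11, 0.063, 0, 0, 0, -0.16],
    [0, 0.15, 0.086, 0, 0, 0, -0.22],
    [0, 0.19, 0.109, 0, 0, 0, -0.28],
    [0, 0.23, 0.132, 0, 0, 0, -0.34],
    [0, 0.27, 0.154, 0, 0, 0, -0.4],
    [0, 0.31, 0.177, 0, 0, 0, -0.404],
  ],
  newtons=40,
)

```text
time: 0.9
eef_pos: [412.7, 355.0, 250.1]
tcp_rot: [0.997, 0.077, -0.0, 0.0]
contact_force: [1.3, 0.9, 0.1]
opening: 1.002
grasp_force: 0.0
```

```bash
python3 -c "
from mv import *
need([564.5,207,190],8.7)"
```

```text
t 0.9 p [412.692  355.0334 250.0564] F [1.3248 0.8939 0.119 ] open 1.00195300691066 g 0.0 q [ 1.0083  0.2483 -0.191  -0.0002 -1.132   0.7162]
shift m [0.1274 0.1695 0.06  ] turn [0.0003 0.0004 0.0017]
```

Emit:
servo_tool(
  rows=[
    [0, 0.03, 0.04, 0.01, 0, 0, 0],
    [0, 0.057, 0.076, 0.025, 0, 0, 0],
    [0, 0.084, 0.112, 0.04, 0, 0, 0],
    [0, 0.108, 0.144, 0.052, 0, 0, 0],
    [0, 0.122, 0.163, 0.06, 0, 0, 0],
    [0, 0.124, 0.165, 0.06, 0, 0, 0],
    [0, 0.124, 0.165, 0.06, 0, 0, 0],
    [0, 0.124, 0.165, 0.06, 0, 0, 0],
  ],
)

```text
time: 1.7
eef_pos: [559.0, 213.0, 190.7]
tcp_rot: [0.997, 0.076, 0.0, -0.0]
contact_force: [-0.9, 0.9, 0.7]
opening: 1.003
grasp_force: 0.0
```

```bash
python3 - <<'E'
from mv import *
import cv2
need([564.5,207,84],8.7)
for n in("scene","top"):
    im=bot.get_image(n); cv2.imwrite(f"pics/{n}1.png",im["pixels"][:,:,::-1])
a=cv2.imread("pics/scene1.png")[300:450,270:470];b=cv2.imread("pics/top1.png")[160:310,100:300]
cv2.imwrite("pics/m2.png",cv2.resize(np.hstack([a,b]),(800,300),interpolation=cv2.INTER_CUBIC))
E
```

```text
t 1.7 p [559.0118 213.036  190.6591] F [-0.8598  0.9442  0.6844] open 1.0034281675967598 g 0.0 q [ 0.6345  0.3869 -0.1463 -0.0001 -1.0372  1.0895]
shift m [0.0045 0.0068 0.1067] turn [-0.0003 -0.0003  0.0013]
```

View pics/m2.png

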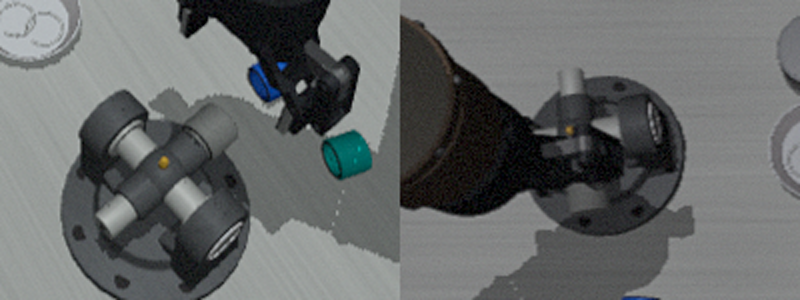

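The picture shows the gripper above the cup: scene crop fingers at about (320,95), cup at (210,130), nothing touching. I correct sideways and then descend.

Emit:
servo_tool(
  rows=[
    [0, 0.0045, 0.0065, 0.005, 0, 0, 0.001],
    [0, 0.0045, 0.0065, 0.025, 0, 0, 0.001],
    [0, 0.0045, 0.0065, 0.05, 0, 0, 0.001],
    [0, 0.0045, 0.0065, 0.075, 0, 0, 0.001],
    [0, 0.0045, 0.0065, 0.093, 0, 0, 0.001],
    [0, 0.0045, 0.0065, 0.104, 0, 0, 0.001],
    [0, 0.0045, 0.0065, 0.1065, 0, 0, 0.001],
    [0, 0.0045, 0.0065, 0.1065, 0, 0, 0.001],
  ],
)

```text
time: 2.6
eef_pos: [565.1, 206.8, 84.0]
tcp_rot: [0.997, 0.076, 0.0, -0.0]
contact_force: [0.1, 0.8, 0.1]
opening: 1.0
grasp_force: 0.0
```

```bash
python3 - <<'E'
from mv import *
import cv2
need([564.5,207,84],8.7)
for n in("scene","top"):
    im=bot.get_image(n); cv2.imwrite(f"pics/{n}2.png",im["pixels"][:,:,::-1])
a=cv2.imread("pics/scene2.png")[320:440,310:430];b=cv2.imread("pics/top2.png")[180:300,130:250]
m=cv2.resize(np.hstack([a,b]),(800,400),interpolation=cv2.INTER_CUBIC); cv2.imwrite("pics/m3.png",np.clip(m*1.5,0,255).astype(np.uint8))
E
```

```text
t 2.6 p [565.075  206.8169  84.0119] F [0.0778 0.7665 0.0885] open 1.0003729635376866 g 0.0 q [ 0.6197  0.5084 -0.2542  0.0003 -0.8079  1.1026]
shift m [-0.0005 -0.0003  0.    ] turn [ 0.     -0.0004 -0.0001]
```

View pics/m3.png

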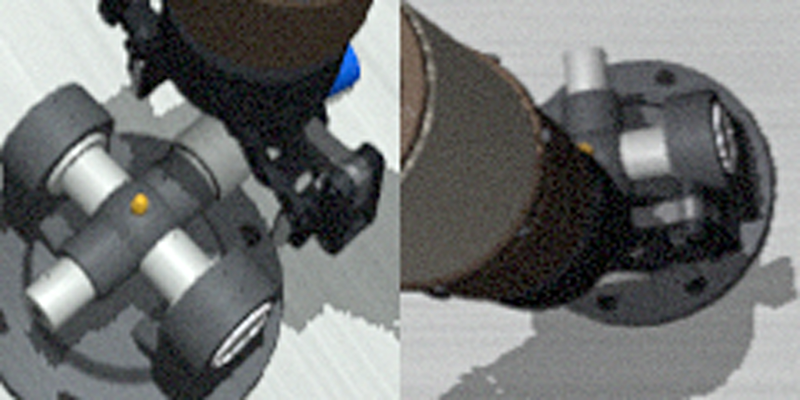

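The fingers straddle the cup (scene crop: cup at (215,160), near finger at (340,190)), clear of the ear. I close gently.

Emit:
servo_tool(
  rows=[
    [0.3, 0, 0, 0, 0, 0, 0],
    [0.5, 0, 0, 0, 0, 0, 0],
    [0.5, 0, 0, 0, 0, 0, 0],
    [0.7, 0, 0, 0, 0, 0, 0],
    [0.7, 0, 0, 0, 0, 0, 0],
    [0.7, 0, 0, 0, 0, 0, 0],
    [0.7, 0, 0, 0, 0, 0, 0],
    [0.7, 0, 0, 0, 0, 0, 0],
  ],
  newtons=25,
)

```text
time: 3.5
eef_pos: [565.0, 206.7, 84.2]
tcp_rot: [0.997, 0.076, 0.0, -0.0]
contact_force: [-0.5, -0.4, 3.9]
opening: 0.386
grasp_force: 25.3
```

```bash
python3 -c "
from mv import *
need([564.5,207,84],8.7); print(bot.observe()['wrist_torque'])"
```

```text
t 3.5 p [565.029  206.6862  84.2013] F [-0.5424 -0.352   3.9291] open 0.38599888888882233 g 25.308838466880843 q [ 0.6196  0.508  -0.2543  0.0003 -0.8079  1.1024]
shift m [-0.0005 -0.0004  0.0002] turn [-0.0001 -0.0006 -0.0004]
[-0.0109  0.2829 -0.0445]
```

Emit:
servo_tool(
  rows=[
    [0.75, 0, 0, 0, 0, 0, 0],
    [0.75, 0, 0, -0.0005, 0, 0, 0],
    [0.75, 0, 0, -0.001, 0, 0, 0],
    [0.75, 0, 0, -0.001, 0, 0, 0],
    [0.75, 0, 0, -0.001, 0, 0, 0],
  ],
  newtons=40,
)

```text
time: 4.0
eef_pos: [564.7, 206.6, 84.4]
tcp_rot: [0.997, 0.075, -0.0, 0.0]
contact_force: [0.5, 1.3, -1.0]
opening: 0.386
grasp_force: 40.1
```

```bash
python3 -c "
from mv import *
state(); print(bot.observe()['wrist_torque'])"
```

```text
t 4.0 p [564.7018 206.5501  84.3844] F [ 0.5407  1.3028 -0.9722] open 0.3862615362991259 g 40.12480919016525 q [ 0.6196  0.5077 -0.2541 -0.0002 -0.8095  1.1024]
[ 0.0709 -0.1149  0.0315]
```

Emit:
servo_tool(
  rows=[
    [0.75, -0.001, 0, 0, 0, 0, 0],
    [0.75, -0.002, 0, 0, 0, 0, 0],
    [0.75, -0.004, 0, 0, 0, 0, 0],
    [0.75, -0.006, 0, 0, 0, 0, 0],
    [0.75, -0.008, 0, 0, 0, 0, 0],
    [0.75, -0.01, 0, 0, 0, 0, 0],
    [0.75, -0.01, 0, 0, 0, 0, 0],
  ],
)

```text
time: 4.7
eef_pos: [554.5, 205.0, 84.8]
tcp_rot: [0.997, 0.076, -0.0, 0.0]
contact_force: [0.4, 0.5, -1.1]
opening: 0.387
grasp_force: 40.0
```

Emit:
servo_tool(
  rows=[
    [0.75, -0.003, 0, 0, 0, 0, 0],
    [0.75, -0.006, 0, 0, 0, 0, 0],
    [0.75, -0.01, 0, 0, 0, 0, 0],
    [0.75, -0.014, 0, 0, 0, 0, 0],
    [0.75, -0.019, 0, 0, 0, 0, 0],
    [0.75, -0.024, 0, 0, 0, 0, 0],
    [0.75, -0.028, 0, 0, 0, 0, 0],
    [0.75, -0.028, 0, 0, 0, 0, 0],
  ],
)

```text
time: 5.5
eef_pos: [526.6, 200.7, 84.9]
tcp_rot: [0.997, 0.076, -0.0, 0.0]
contact_force: [0.2, -0.6, -1.9]
opening: 0.386
grasp_force: 40.0
```

Emit:
servo_tool(
  rows=[
    [0.75, -0.005, 0, 0, 0, 0, 0],
    [0.75, -0.01, 0, 0, 0, 0, 0],
    [0.75, -0.012, 0, 0, 0, 0, 0],
    [0.75, -0.012, 0, 0, 0, 0, 0],
  ],
)

```text
time: 5.9
eef_pos: [515.1, 199.0, 84.9]
tcp_rot: [0.997, 0.076, -0.0, 0.0]
contact_force: [1.0, -0.2, -1.2]
opening: 0.383
grasp_force: 40.0
```

```bash
python3 - <<'E'
from mv import *
import cv2
need([515,198,230],8.7); print(bot.observe()['wrist_torque'])
for n in("scene","top"):
    im=bot.get_image(n); cv2.imwrite(f"pics/{n}3.png",im["pixels"][:,:,::-1])
a=cv2.imread("pics/scene3.png")[310:430,330:450];b=cv2.imread("pics/top3.png")[190:310,130:250]
m=cv2.resize(np.hstack([a,b]),(800,400),interpolation=cv2.INTER_CUBIC); cv2.imwrite("pics/m4.png",np.clip(m*1.5,0,255).astype(np.uint8))
E
```

```text
t 5.9 p [515.0541 198.9837  84.8613] F [ 0.9816 -0.2149 -1.2134] open 0.38254020621811907 g 39.991987484972924 q [ 0.6623  0.4399 -0.3793 -0.     -0.7518  1.0599]
shift m [-0.0002  0.001  -0.1451] turn [ 0.0001  0.0002 -0.0005]
[-0.0068 -0.0055 -0.0064]
```

View pics/m4.png

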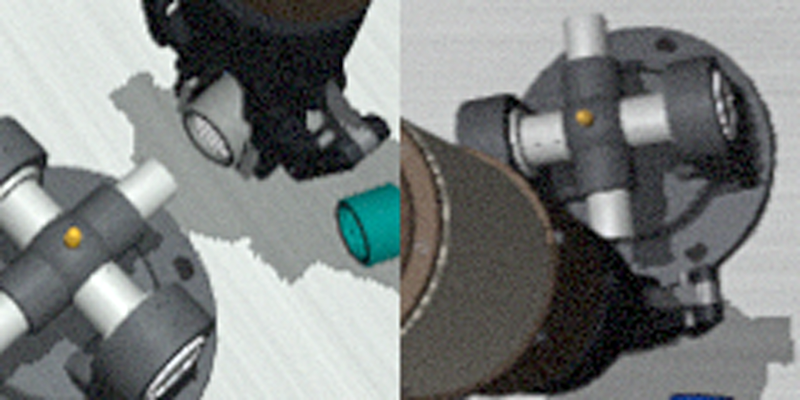

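The cup is off the trunnion and held, with the needle mouth visible at scene crop (208,135), i.e. px (392,350). The bare trunnion tip is clearly separated from it. Lifting next.

Emit:
servo_tool(
  rows=[
    [0.75, 0, 0, -0.008, 0, 0, 0],
    [0.75, 0, 0, -0.024, 0, 0, 0],
    [0.75, -0.005, 0, -0.045, 0, 0, 0],
    [0.75, -0.01, 0, -0.068, 0, 0, 0],
    [0.75, -0.015, 0, -0.09, 0, 0, 0],
    [0.75, -0.02, 0, -0.106, 0, 0, 0],
    [0.75, -0.02, 0, -0.115, 0, 0, 0],
    [0.75, -0.02, 0, -0.115, 0, 0, 0],
  ],
)

```text
time: 6.8
eef_pos: [496.4, 196.5, 201.5]
tcp_rot: [0.997, 0.076, 0.002, -0.001]
contact_force: [-0.5, 0.6, -1.9]
opening: 0.383
grasp_force: 40.0
```

```bash
python3 -c "
from mv import *
need([490,-200,200],6.5)"
```

```text
t 6.8 p [496.4365 196.5065 201.5293] F [-0.4657  0.5987 -1.8751] open 0.3833170306737756 g 39.97656087158248 q [ 0.6811  0.2712 -0.2905  0.0004 -1.0053  1.041 ]
shift m [-0.0662  0.391   0.0007] turn [-0.0016 -0.0034  0.038 ]
```

Emit:
servo_tool(
  rows=[
    [0.75, -0.002, 0.012, 0, 0, 0, 0],
    [0.75, -0.006, 0.035, 0, 0, 0, 0.005],
    [0.75, -0.011, 0.065, 0, 0, 0, 0.008],
    [0.75, -0.016, 0.095, 0, 0, 0, 0.012],
    [0.75, -0.021, 0.125, 0, 0, 0, 0.015],
    [0.75, -0.026, 0.155, 0, 0, 0, 0.018],
    [0.75, -0.031, 0.185, 0, 0, 0, 0.02],
    [0.75, -0.036, 0.215, 0, 0, 0, 0.022],
  ],
)

```text
time: 7.6
eef_pos: [491.4, -23.9, 198.6]
tcp_rot: [0.998, 0.064, -0.001, 0.0]
contact_force: [1.1, -0.8, -1.3]
opening: 0.383
grasp_force: 40.0
```

Emit:
servo_tool(
  rows=[
    [0.75, -0.005, 0.03, 0, 0, 0, 0.003],
    [0.75, -0.01, 0.06, 0, 0, 0, 0.006],
    [0.75, -0.015, 0.09, 0, 0, 0, 0.009],
    [0.75, -0.02, 0.12, 0, 0, 0, 0.011],
    [0.75, -0.025, 0.145, 0, 0, 0, 0.013],
    [0.75, -0.028, 0.163, 0, 0, 0, 0.015],
    [0.75, -0.03, 0.172, 0, 0, 0, 0.016],
    [0.75, -0.03, 0.174, 0, 0, 0, 0.016],
  ],
)

```text
time: 8.4
eef_pos: [484.2, -199.3, 198.8]
tcp_rot: [0.998, 0.056, -0.001, -0.0]
contact_force: [1.4, -0.3, -1.0]
opening: 0.386
grasp_force: 40.0
```

```bash
python3 -c "
from mv import *
need([500,-200,176],6.5)"
```

```text
t 8.4 p [ 484.2435 -199.3084  198.7621] F [ 1.3881 -0.2588 -0.9773] open 0.3861806820565302 g 39.99571699881926 q [-0.0805  0.2599 -0.3141 -0.0002 -0.9991  1.7626]
shift m [0.0156 0.0025 0.0227] turn [-0.0006  0.0022 -0.0022]
```

Emit:
servo_tool(
  rows=[
    [0.75, 0.003, 0.001, 0.004, 0, 0, -0.002],
    [0.75, 0.008, 0.002, 0.011, 0, 0, -0.002],
    [0.75, 0.013, 0.0025, 0.018, 0, 0, -0.002],
    [0.75, 0.016, 0.0025, 0.0225, 0, 0, -0.002],
    [0.75, 0.017, 0.0025, 0.0225, 0, 0, -0.002],
    [0.75, 0.017, 0.0025, 0.0225, 0, 0, -0.002],
    [0.75, 0.017, 0.0025, 0.0225, 0, 0, -0.002],
  ],
)

```text
time: 9.1
eef_pos: [502.4, -198.8, 177.5]
tcp_rot: [0.998, 0.058, 0.0, 0.0]
contact_force: [-0.3, -0.1, -1.3]
opening: 0.384
grasp_force: 40.0
```

```bash
python3 - <<'E'
from mv import *
import cv2
o=state(); print(o['tcp_rot'])
ims=[]
for n,(x,y,w,h) in(("scene",(160,110,120,100)),("top",(380,170,120,100))):
    im=bot.get_image(n); np.savez(f"{n}4.npz",**im); c=cv2.resize(im["pixels"][y:y+h,x:x+w,::-1],(400,333),interpolation=cv2.INTER_CUBIC); c=np.clip(c*1.6,0,255).astype(np.uint8)
    for k in range(0,w,10): cv2.putText(c,str(x+k),(k*400//w,8),0,.28,(0,0,255),1)
    for k in range(0,h,10): cv2.putText(c,str(y+k),(0,k*333//h+4),0,.28,(0,0,255),1)
    ims.append(c)
cv2.imwrite("pics/m5.png",np.hstack(ims))
E
```

```text
t 9.1 p [ 502.4046 -198.7984  177.5449] F [-0.3355 -0.0946 -1.3469] open 0.38376474304985503 g 39.99111983226612 q [-0.0765  0.3076 -0.3056  0.0001 -0.9572  1.7628]
[0.9983 0.0577 0.0002 0.0001]
```

View pics/m5.png

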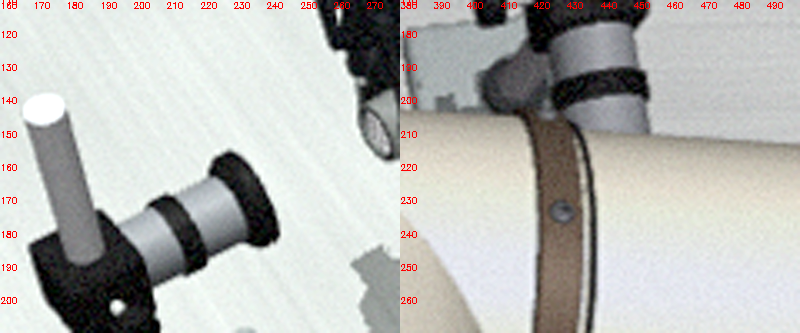

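The cup mouth is at scene about (273,150), facing the lens ring at about (234,170); the top camera is blocked by the arm. Next I compare the mouth against the barrel axis in the scene view more carefully.

```bash
python3 - <<'E'
from g import *
np.set_printoptions(precision=2,suppress=True)
S4=Cam("scene4.npz"); E=lambda x,y:np.array([160+x*.3,110+y*.3])
sg={"uf":((180,192),(210,177)),"ur":((122,217),(150,205)),"lf":((210,261),(240,246)),"lr":((156,285),(184,271))}
pts={}
for k,(a,b) in sg.items():
    a,b=E(*a),E(*b); d=(b-a)/np.linalg.norm(b-a); n=np.array([-d[1],d[0]]); t=np.arange(-2.5,2.51,.1); q=[]
    for u in np.linspace(0,1,12):
        L=a+(b-a)*u+t[:,None]*n; v=cv2.remap(S4.g,L[:,0].astype(np.float32),L[:,1].astype(np.float32),1).ravel(); q.append(L[np.argmax(abs(np.gradient(v)))])
    pts[k]=np.array(q); print(k,np.median(q,0),pts[k][[0,4,8,11]].tolist() if 0 else "")
l=lambda *ks:cv2.fitLine(np.vstack([pts[k] for k in ks]).astype(np.float32),cv2.DIST_HUBER,0,.01,.01).ravel()
U,Lo=l("uf","ur"),l("lf","lr"); print("slopes",U[1]/U[0],Lo[1]/Lo[0])
ns=[np.cross(S4.ray(f[2:]-30*f[:2]),S4.ray(f[2:]+30*f[:2])) for f in(U,Lo)]; ns=[n/np.linalg.norm(n) for n in ns]; n=ns[0]+ns[1]*np.sign(ns[0]@ns[1]); n/=np.linalg.norm(n)
h=np.cross(n,[0,0,1]);print("implied level yaw",np.degrees(np.arctan(h[1]/h[0])))
f=np.array([np.cos(np.radians(6.5)),np.sin(np.radians(6.5)),0])
tcp=np.array([502.4,-198.8,177.5]); 
for off in((1,.1,-.5),):
    c=tcp+off; m=c+14*f; print("pred mouth",S4.pix(m),"pred plane dist of mouth",n@(m-S4.C),"n",n)
lens=np.array([595.5,-189.8,176]); print("lens pix",S4.pix(lens),"plane dist",n@(lens-S4.C)); print("ring ctr pix",S4.pix(lens+5*f))
o=S4.ray((272.8,149.9)); print("obs mouth dist from plane",(n@o)*np.linalg.norm(m-S4.C))
# mouth ellipse
x,y=262,138; g=S4.g[y:y+24,x:x+22].astype(int); print(g)
E
```

```text
uf [218.08 164.5 ] 
ur [200.92 173.58] 
lf [226.94 184.93] 
lr [211.  193.4] 
slopes -0.5298582 -0.5335476
implied level yaw 7.0975675620037
pred mouth [272.91 149.11] pred plane dist of mouth 1.7514753998713541 n [-0.09  0.74 -0.67]
lens pix [235.69 168.19] plane dist 0.6286697663694277
ring ctr pix [233.28 169.45]
obs mouth dist from plane 2.8907003060681675
[[147 147 149 146 128  85  44  21  13  19  32  45  63  78  87  83  57  29
   19  19  19  30]
 [148 148 149 148 134  91  48  27  25  40  60  73  85  93  97  92  66  34
   17  15  15  26]
 [148 148 149 149 135  93  53  42  52  69  84  92  97 100 101  97  76  40
   16  12  15  22]
 [148 149 149 149 136  96  60  52  65  83  95 101 102 103 104 102  87  49
   18  13  16  19]
 [150 149 150 149 136  97  58  49  60  76  92 101 105 107 107 106  94  58
   23  14  16  18]
 [150 150 150 149 136  93  53  46  60  69  78  91 103 108 108 108  97  65
   31  17  16  16]
 [149 150 150 150 136  93  56  55  75  81  75  80  94 103 106 106  98  70
   37  19  15  14]
 [149 150 150 150 137  95  63  63  82  92  88  81  85  95 101 102  96  72
   40  21  1
[... 795 characters left out ...]
9  93 101 110  96  66  58  59
   55  56  61  57]
 [153 152 152 151 151 151 151 150 142 120  94  83  87  95  83  57  53  55
   51  55  62  59]
 [152 152 152 151 151 152 152 151 150 139 112  88  77  71  57  43  50  55
   51  54  62  59]
 [151 151 151 151 152 152 152 152 151 147 135 116  92  70  54  53  67  74
   63  58  61  59]
 [151 151 152 152 152 152 152 152 151 150 148 142 125 105  94  97 110 110
   85  65  63  59]
 [151 152 152 152 153 153 152 152 151 152 152 152 147 138 133 135 141 135
  106  77  67  60]
 [151 151 151 152 152 153 153 152 153 153 152 152 152 151 149 149 150 146
  127 102  80  65]
 [150 150 150 151 152 153 153 153 153 153 152 152 152 153 152 151 152 150
  143 128 104  84]]
```

Emit:
servo_tool(
  rows=[
    [0.75, -0.0005, 0.001, -0.0003, 0, 0, -0.003],
    [0.75, -0.001, 0.0023, -0.0006, 0, 0, -0.005],
    [0.75, -0.001, 0.0023, -0.0006, 0, 0, -0.005],
    [0.75, -0.001, 0.0023, -0.0006, 0, 0, -0.005],
    [0.75, -0.001, 0.0023, -0.0006, 0, 0, -0.005],
    [0.75, -0.001, 0.0023, -0.0006, 0, 0, -0.005],
  ],
)

```text
time: 9.8
eef_pos: [501.5, -201.3, 177.9]
tcp_rot: [0.998, 0.06, -0.0, -0.0]
contact_force: [0.7, -1.2, -1.7]
opening: 0.383
grasp_force: 40.0
```

```bash
python3 - <<'E'
from mv import *
o=state(); print(o['tcp_rot'],o['joint_vel'])
if o["grasp_force"]>30 and abs(o["joint_vel"]).max()<.02: print(bot.job_done())
E
```

```text
t 9.8 p [ 501.5418 -201.2959  177.8957] F [ 0.6891 -1.1562 -1.6964] open 0.38329081328125403 g 39.98830187134445 q [-0.0815  0.3076 -0.3045 -0.     -0.9587  1.7725]
[ 0.9982  0.0601 -0.     -0.    ] [ 0.0011 -0.0009 -0.0016  0.0012  0.0006  0.0005]
the job is handed in; nothing more can be done
None
```

I drew the cup straight off its trunnion and handed the job in at 9.8 s, with the arm holding the cup still and level, its mouth towards the lens. By my measurements the mouth is about 80 mm from the glass and within about 2 mm of the line of sight; I took no picture after the last 2.5 mm correction.

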